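Wedge the rocking board rest

TASK

The plywood rest that carries the board half rocks on its iron stand and sags at the end with the brass foot. Push the boxwood wedge along the bench, thin end first, under that foot until the rest is up level against its stop and cannot rock any more; then draw back from the wedge and press down firmly with a fingertip on the brass disc above the foot to check that it stays level, and move clear. Only push the wedge, never lift it, and leave the other things on the bench where they lie.

Things in the scene. Friction and masses are not known exactly. Their poses are not given: they have to be found in the camera images.
- stand: Black iron stand screwed to the bench, 250 x 80 x 20 mm with two 63 mm high cheeks, carrying the rest on a pin along its own x axis, 45 mm above the bench. Origin: centre of its underside on the bench. The rest reaches from 205 mm on its -y side (the end with the foot) to 105 mm on its +y side, and is 160 mm wide along x.
- rest (a joint): Tilt of the rest on its pin: 0 = level, against its upper stop; 0.046 rad = sagging at the foot end, where it lies by its own weight at the start. The rest is a 12 mm plywood top, 62 mm high when level, carrying a walnut board half 150 x 240 x 30 mm whose frame ends 30 mm short of the centre of foot and disc. It bears on the foot with about 3 N.
- foot (a point): Brass foot under the rest, a 14 mm post with a round end of 10 mm radius, 175 mm from the pin along the stand's -y and midway across the rest. This point: the lowest point of its round end, 12 mm above the bench when the rest is level, about 4 mm when it sags. The end edge of the rest is 30 mm beyond it.
- disc (a point): Brass disc let into the top of the rest straight above the foot, 32 mm across, standing 4 mm proud. This point: centre of its upper face, 66 mm above the bench when the rest is level, about 58 mm when it sags. It is fixed to the rest and rigid.
- wedge: Yellowish boxwood wedge, 120 g, 160 mm long (y), 56 mm wide (x). Thin end (2 mm) at its +y; the slope rises evenly over 140 mm to 20 mm, then a heel block 20 mm long, 30 mm high at its -y end. Origin: centre of its underside. Starts flat on the bench beyond the foot end of the rest, thin end towards the foot, a little off line and askew. Once under the foot it stays put by friction.
- wedge_heel (a point): Centre of the wedge's upright flat back face (56 x 30 mm): the place to push, along the wedge's +y. The rest comes level when the foot is about 78 mm in from the thin end (this face 82 mm from the foot). Sliding it freely takes about 1 N, under the foot 2 to 5 N, and the push rises steeply at the stop.
- hinge: Bystander: flat open brass hinge, 50 x 60 x 9 mm. Origin: centre of its underside.
- checker0: Bystander: ebony checker, 34 mm across, 11 mm high. Origin: centre of its underside.
- checker1: Bystander: a second ebony checker, the same.
- lozenge: Bystander: bone inlay lozenge, 60 x 32 x 6 mm. Origin: centre of its underside.
- gauge: Bystander: boxwood marking gauge, beam 210 mm long along its x, fence block 28 x 62 mm, 68 mm high with its brass screw. Origin: underside, 10 mm ahead of the fence.
- plane: Bystander: small cast iron block plane, worn black, 150 mm long along its x, 46 mm wide, 60 mm high. Origin: centre of its underside.
There are look-alikes about, which are no part of the job. What is shaped like the wedge but turquoise is not meant.

How it is judged:
By the outcome, as a careful person would: the job done as asked, in the order asked, and still so for the second after the job is handed in, with the robot touching nothing.
It also fails if it takes over 48 s, if anything falls off the work surface, if the arm or the gripper's body presses on something with over 40 N, if the wrist force passes 120 N, or if a joint passes its speed limit or range.

ROBOT

A 7-joint arm with a two-finger parallel gripper is mounted at the origin on the work surface. World frame = base frame: x ahead of the robot, y to its left, z up, the work surface at z = 0. Lengths are in m, angles in rad, forces in N, time in s.
With the tool pointing down it reaches from about 0.35 to 0.9 m from the base axis. Payload 19.9 kg.
Tool frame: the origin (TCP) lies midway between the tips of the shut fingers; the grasp point (between the pads) lies 19 mm behind it (robot.grip_point_offset is the z of the grasp point in the tool frame, in m); z points along the fingers, y is the direction in which the jaws open and shut (so a half turn about z gives the same grasp; the last joint's range is limited). The gripper opens to 85 mm and grips with 20 to 120 N. Pads are 22 mm wide; open, the fingers measure 114 mm over their backs; the gripper's body (76 mm by 85 mm) begins 54 mm behind the grasp point. The pads swing forward as they close: fully open they stand 13 mm farther back than shut.
Start: joints at [1.185, 0.417, -0.01, 1.614, 0.005, 1.111, -0.053], TCP at [0.211, -0.588, 0.231] pointing down, gripper open.
Joint ranges: [-2.81, 2.81], [-0.39, 2.02], [-1.27, 1.25], [0.06, 2.57], [-1.19, 4.33], [0.19, 2], [-2.82, 2.82]. Speed limits (rad/s): [1.89, 1.89, 2.39, 2.39, 3.01, 3.01, 3.01].

INTERFACE

Orientations are given as a unit quaternion [x, y, z, w].
In Python, from station import robot, vision gives the robot as it stands.
- The arm moves only by the tool step_arm, never from a script. Its argument "moves" is a list of rows, each a list of 2 entries, a list of its own where there are three numbers: the shift along the tool's x, y, z as a fraction of full scale, then the turn, a rotation vector about the tool's x, y, z as a fraction of full scale. In form: [[[x, y, z], [rx, ry, rz]], ...]. A call has 1 to 20 rows; each row is the pose to reach, as a shift and turn from the pose commanded when the call began, along the tool's axes at that moment; what a row does not reach only later rows make up. Full scale, the value 1, is 250 mm for a shift and 120 degrees for a turn. A row lasts 1/12 s, in which the tool goes at most 41.7 mm and 7.16 degrees, less where a joint would pass 70% of its speed; a pose out of reach is approached as far as the arm can. A call with a number of a shift or a turn outside -1 to 1 is refused whole. A call with a gripper value outside its range is refused whole. "claw" is the gripper's target within -1 to 1 (fully open at 1, half-way at 0, shut at -1), set as the call begins (left out, the last holds). The fingers move at their own pace and stop on an object; the grip force is fixed at half the most. Time passes only in rows, so rows that repeat a pose let the fingers close. It gives the time, the measured TCP pose, the force and the opening at its end, in the units of the state.
- robot.sense(): the state, without advancing time (a new reading comes with each control period).
- vision.snapshot(name): name is "side" or "top" or "wrist"; returns a dict with "pixels" (420x560x3 uint8, red, green, blue), "range_z" (420x560 float32, m along the optical axis (not along the pixel's ray), 0 where there is no reading), "fx", "fy", "cx", "cy" (pixels), "T" (4x4, takes a point from camera to world coordinates). Camera axes: x right, y down, z forward; pixel columns grow to the right and rows downward; lengths in m; the calibration is good to about 2 mm. A picture is of the moment at which its call begins.
- robot.sign_off(): hands the job in, once; it reports no verdict.
The state is a dict: "t": time; "qpos": joint angles; "qvel": joint speeds; "joint_torque": joint torques, N m; "tcp_pos": TCP position; "eef_rot": TCP orientation; "wrist_force": force on the tool from outside, world axes, zero at the start; "moment": the same for the moment, N m; "gripper_width": finger opening in m.
Only numpy, scipy, OpenCV 4.12 (cv2) and the standard library are available. Lean on these libraries where they do the work, as an engineer would, in place of code of your own. Each camera call takes 0.05 s, during which the arm holds its last target. There are 200 camera calls.

## Working session

There is one attempt and no reset: what is moved stays moved. The work goes in short steps, Python scripts to look and compute and a tool call to move; the robot and the scene stay as the last step left them, time stands still between calls to the robot, and variables do not carry over. Pictures are saved under pics/ and viewed, about 8 in all and at most 12, crops included, and the job is handed in when it is done.

Besides the shell and the picture viewer there is one more tool, called after "Request:" in YAML: its name, and indented under it one key for each argument. step_arm: Moves the arm, as the interface text tells. Shift numbers are shares of 250 mm and turn numbers shares of 120 degrees, none past 1 either way. Its arguments: {"type":"object","properties":{"moves":{"type":"array"},"claw":{"type":"number"}},"required":["moves"]}

```bash
mkdir -p pics; cat > h.py <<'E'
import numpy as np,cv2,pickle
from station import robot,vision
def snap(n,tag):
    s=vision.snapshot(n); pickle.dump(s,open(f'pics/{tag}.pkl','wb')); cv2.imwrite(f'pics/{tag}.png',s['pixels'][:,:,::-1]); return s
def ray(s,u,v,z):
    T=s['T']; d=T[:3,:3]@np.array([(u-s['cx'])/s['fx'],(v-s['cy'])/s['fy'],1]); o=T[:3,3]
    return o+d*(z-o[2])/d[2]
def world(s):
    v,u=np.mgrid[:420,:560]; z=s['range_z']
    P=np.stack([(u-s['cx'])/s['fx']*z,(v-s['cy'])/s['fy']*z,z],-1)
    return P@s['T'][:3,:3].T+s['T'][:3,3]
E
python3 - <<'E'
from h import *
a=snap('top','top0');b=snap('side','side0')
cv2.imwrite('pics/both0.png',cv2.resize(np.hstack([a['pixels'],b['pixels']])[:,:,::-1],None,fx=.714,fy=.714))
print(robot.sense()); print(a['T'],b['T'])
E
```

```text
{'t': 0.1, 'qpos': array([ 1.18446828,  0.41792279, -0.01029349,  1.61409538,  0.00470207,
        1.11072137, -0.05297793]), 'qvel': array([-1.73079017e-03, -2.00650871e-03,  2.91846613e-05, -2.92630344e-04,
       -1.75365802e-03, -2.40767126e-03,  3.06643777e-04]), 'joint_torque': array([ 1.31274377e-03, -8.65818429e+01,  6.80011846e-01, -4.35639489e+01,
        1.91782083e-02,  4.77276219e-03,  9.22768345e-05]), 'tcp_pos': array([ 0.21115215, -0.58792055,  0.23072539]), 'eef_rot': array([ 9.85171425e-01,  1.71571993e-01, -1.41618500e-04, -5.43546162e-04]), 'wrist_force': array([ 0.27211607,  0.6707689 , -0.22999633]), 'moment': array([-0.00805774,  0.01809112,  0.06187412]), 'gripper_width': 0.0856269860672109}
[[-1.74378559e-02 -9.84906637e-01  1.72205802e-01  3.70173018e-01]
 [-9.99844978e-01  1.75970851e-02 -6.01993381e-04 -5.32558639e-03]
 [-2.43741289e-03 -1.72189604e-01 -9.85060810e-01  1.05239058e+00]
 [ 0.00000000e+00  0.00000000e+00  0.00000000e+00  1.00000000e+00]] [[ 0.89397903  0.28191338 -0.3483193   1.0186206 ]
 [ 0.44764222 -0.52637088  0.7228763  -1.00067036]
 [ 0.02044337 -0.80215867 -0.59676087  0.90501197]
 [ 0.          0.          0.          1.        ]]
```

View pics/top0.png

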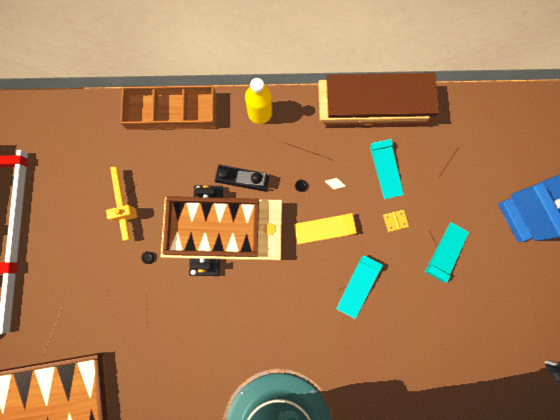

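View pics/side0.png

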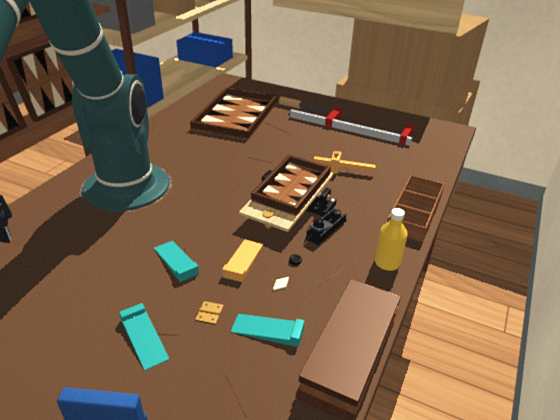

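Top view: the rest has its disc at (270,229). Wedge candidates are yellow at (326,229), and turquoise at (387,168), (360,287) and (447,252). By the description I choose the yellow one, with its heel at the right end (~(354,225)). Next I'll measure it and check a crop.

```bash
python3 - <<'E'
from h import *
s=pickle.load(open('pics/top0.pkl','rb')); W=world(s); p=s['pixels']
hsv=cv2.cvtColor(p,cv2.COLOR_RGB2HSV)
m=((hsv[...,0]>18)&(hsv[...,0]<34)&(hsv[...,1]>150)&(hsv[...,2]>110)).astype(np.uint8)
def blob(m,u0,v0,u1,v1):
    q=np.zeros_like(m); q[v0:v1,u0:u1]=m[v0:v1,u0:u1]
    n,l,st,c=cv2.connectedComponentsWithStats(q); i=1+st[1:,4].argmax(); return (l==i)
b=blob(m,287,200,365,255); P=W[b]
print('n',b.sum(),'z pct',np.percentile(P[:,2],[2,50,98]))
# wedge: world xy of pixels via range; min area rect
r=cv2.minAreaRect((P[:,:2]*1000).astype(np.float32)); print('rect mm',r,cv2.boxPoints(r))
ax=np.array([0,1.]) 
bp=cv2.boxPoints(r)
hi=P[P[:,2]>.025]; print('heel top pts',len(hi),hi.mean(0),hi.min(0),hi.max(0))
# disc
d=blob(((hsv[...,0]>12)&(hsv[...,0]<26)&(hsv[...,1]>150)).astype(np.uint8),258,215,283,243)
vs,us=np.nonzero(d); print('disc px',len(us),us.mean(),vs.mean(),ray(s,us.mean(),vs.mean(),.058), W[int(vs.mean()),int(us.mean())])
# rest end edge direction: points with z .03-.075 near end
q=np.zeros(W.shape[:2],bool); q[190:270,262:290]=1
R=W[q&(W[...,2]>.04)&(W[...,2]<.08)]; r2=cv2.minAreaRect((R[:,:2]*1000).astype(np.float32)); print('rest end',r2,cv2.boxPoints(r2))
q[:]=0;q[180:275,155:290]=1
R=W[q&(W[...,2]>.04)];r3=cv2.minAreaRect((R[:,:2]*1000).astype(np.float32)); print('rest',r3)
T=s['pixels'][150:300,230:420,::-1]; cv2.imwrite('pics/crop0.png',cv2.resize(T,None,fx=4,fy=4,interpolation=cv2.INTER_CUBIC))
E
```

```text
n 1224 z pct [0.00012817 0.01217337 0.03168775]
rect mm ((487.0060119628906, -95.888916015625), (107.57310485839844, 275.381103515625), 30.8815860748291) [[ 370.173     -5.32555]
 [ 511.51657 -241.66583]
 [ 603.839   -186.45229]
 [ 462.49545   49.888  ]]
heel top pts 155 [ 0.5193844  -0.20150931  0.04287524] [ 0.37017302 -0.21702408  0.02502686] [ 0.54990587 -0.00532559  1.05239058]
disc px 116 269.1465517241379 228.5344827586207 [0.50713715 0.01486282 0.058     ] [0.50886473 0.01527368 0.05584386]
rest end ((506.47882080078125, 10.312195777893066), (48.225860595703125, 158.24530029296875), 88.94695281982422) [[426.9264   -12.342536]
 [585.14496  -15.250785]
 [586.03125   32.966927]
 [427.81268   35.875175]]
rest ((511.806396484375, 140.2737579345703), (309.7846984863281, 272.0120849609375), 87.82512664794922)
```

View pics/crop0.png

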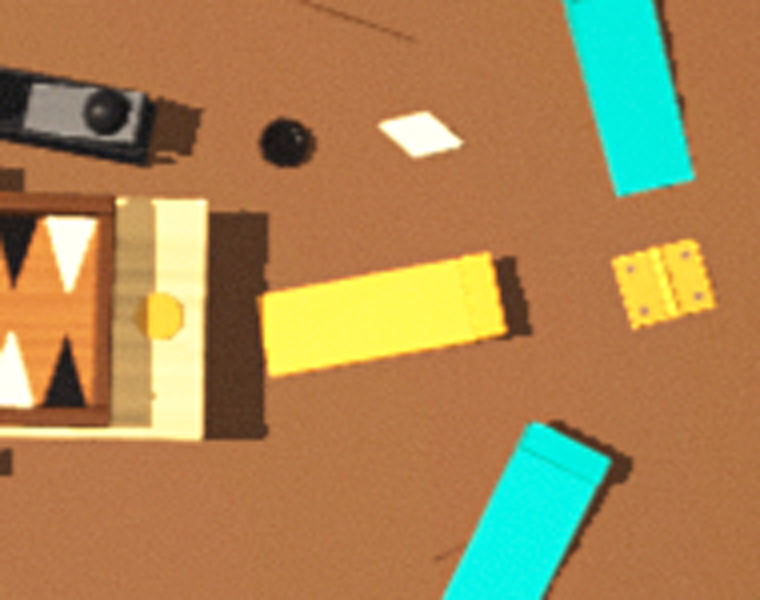

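The crop confirms the choice: a yellow wedge with its heel block at right (crop (490,253)-(507,335)) and its thin end at left ((258,296)-(270,377)), pointing at the disc (160,316). The brass hinge lies behind it at (665,284).

```bash
cat >> h.py <<'E'
def plan(target,xang=None):
    "shift in tool axes (fraction) and turn about tool z (fraction) from current measured pose"
    from scipy.spatial.transform import Rotation as R
    s=robot.sense(); r=R.from_quat(s['eef_rot']); M=r.as_matrix(); a=np.degrees(np.arctan2(M[1,0],M[0,0]))
    d=r.inv().apply(np.array(target)-s['tcp_pos'])/.25
    print('shift',d.round(3),'turn z',None if xang is None else round(-(xang-a)/120,3),'xang now',round(a,2))
E
python3 - <<'E'
from h import *
s=pickle.load(open('pics/top0.pkl','rb'))
c=lambda x,y,z: ray(s,230+x/4-.4,150+y/4-.4,z)[:2]
h1,h2=c(490,253,.03),c(507,335,.03); t1,t2=c(258,296,.002),c(270,377,.002)
h=(h1+h2)/2;t=(t1+t2)/2;print(h,t,np.linalg.norm(h-t),np.linalg.norm(h1-h2),np.linalg.norm(t1-t2))
a=np.arctan2(*(t-h)[::-1]);print('wedge ang',np.degrees(a))
f=np.array([.508,.015]);print('to foot',np.linalg.norm(f-h),np.degrees(np.arctan2(*(f-h)[::-1])), 'hinge',c(613,258,.009),c(640,328,.009))
b=h-(.045)*np.array([np.cos(a),np.sin(a)]);print('b',b); plan([b[0],b[1],.10],np.degrees(a))
E
```

```text
[ 0.52189881 -0.21563621] [ 0.49914347 -0.05720596] 0.16005608346899786 0.057072753564743214 0.05711321830743531
wedge ang 98.17349214359446
to foot 0.23105462500903765 93.44863895573458 hinge [ 0.54875058 -0.3008483 ] [ 0.49945193 -0.31624816]
b [ 0.5282965  -0.26017911]
shift [ 1.637 -0.804  0.524] turn z -0.653 xang now 19.76
```

Request:
step_arm:
  moves:
    - [[0.82,-0.4,0.2],[0,0,-0.653]]
    - [[0.82,-0.4,0.2],[0,0,-0.653]]
    - [[0.82,-0.4,0.2],[0,0,-0.653]]
    - [[0.82,-0.4,0.2],[0,0,-0.653]]
    - [[0.82,-0.4,0.2],[0,0,-0.653]]
    - [[0.82,-0.4,0.2],[0,0,-0.653]]
    - [[0.82,-0.4,0.2],[0,0,-0.653]]
    - [[0.82,-0.4,0.2],[0,0,-0.653]]
    - [[0.82,-0.4,0.2],[0,0,-0.653]]
    - [[0.82,-0.4,0.2],[0,0,-0.653]]
    - [[0.82,-0.4,0.2],[0,0,-0.653]]
    - [[0.82,-0.4,0.2],[0,0,-0.653]]
    - [[0.82,-0.4,0.2],[0,0,-0.653]]
    - [[0.82,-0.4,0.2],[0,0,-0.653]]
    - [[0.82,-0.4,0.2],[0,0,-0.653]]
  claw: -0.3

```text
t: 1.35
tcp_pos: [0.3704, -0.4247, 0.1812]
eef_rot: [0.656, 0.754, -0.0, -0.0]
wrist_force: [0.3, -1.0, 0.8]
gripper_width: 0.0302
```

```bash
python3 -c "
from h import *
plan([.528,-.254,.08],98.2); print(robot.sense()['gripper_width'])"
```

```text
shift [0.589 0.719 0.405] turn z -0.002 xang now 97.94
0.030198275954879037
```

Request:
step_arm:
  moves:
    - [[0.588,0.72,0.2],[0,0,0]]
    - [[0.588,0.72,0.2],[0,0,0]]
    - [[0.588,0.72,0.2],[0,0,0]]
    - [[0.588,0.72,0.2],[0,0,0]]
    - [[0.588,0.72,0.2],[0,0,0]]
    - [[0.588,0.72,0.2],[0,0,0]]
    - [[0.588,0.72,0.4],[0,0,0]]
    - [[0.588,0.72,0.4],[0,0,0]]
    - [[0.588,0.72,0.4],[0,0,0]]

```text
t: 2.1
tcp_pos: [0.5263, -0.2531, 0.079]
eef_rot: [0.656, 0.755, -0.001, -0.002]
wrist_force: [-1.0, 0.4, 0.9]
gripper_width: 0.0298
```

```bash
python3 -c "
from h import *
a=snap('wrist','w1'); b=snap('top','t1'); c=snap('side','s1')
k=lambda s,x,y:cv2.resize(s['pixels'][y:y+150,x:x+200,::-1],(400,300),interpolation=cv2.INTER_CUBIC)
cv2.imwrite('pics/v1.png',np.hstack([cv2.resize(a['pixels'][:,:,::-1],(400,300)),k(c,180,160)]))
plan([.528,-.254,.010],98.2)"
```

```text
shift [ 0.004 -0.     0.291] turn z -0.002 xang now 98.01
```

View pics/v1.png

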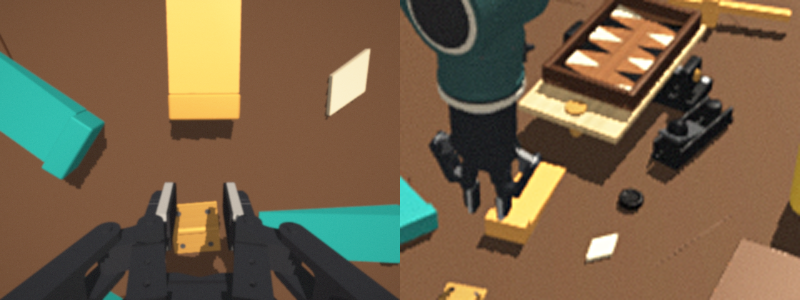

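Wrist half: the heel face (204,105) is centred ahead of the fingers (~200,210), and the hinge lies further behind. The side half shows the fingers above and behind the heel. I'll descend and make contact.

Request:
step_arm:
  moves:
    - [[0,0,0.14],[0,0,0]]
    - [[0,0,0.28],[0,0,0]]
    - [[0,0,0.28],[0,0,0]]
    - [[0,0,0.28],[0,0,0]]
    - [[0.03,0,0.28],[0,0,0]]
    - [[0.05,0,0.28],[0,0,0]]
    - [[0.07,0,0.28],[0,0,0]]
    - [[0.09,0,0.28],[0,0,0]]
    - [[0.1,0,0.28],[0,0,0]]
    - [[0.11,0,0.28],[0,0,0]]
    - [[0.12,0,0.28],[0,0,0]]
    - [[0.12,0,0.28],[0,0,0]]

```text
t: 3.25
tcp_pos: [0.5236, -0.2238, 0.0114]
eef_rot: [0.655, 0.755, 0.0, 0.0]
wrist_force: [-0.6, 0.1, -0.7]
gripper_width: 0.0301
```

```bash
python3 -c "
from h import *
c=snap('side','s2');a=snap('wrist','w2');b=snap('top','t2')
k=lambda s,x,y:cv2.resize(s['pixels'][y:y+150,x:x+200,::-1],(400,300),interpolation=cv2.INTER_CUBIC)
cv2.imwrite('pics/v2.png',np.hstack([cv2.resize(a['pixels'][:,:,::-1],(400,300)),k(c,180,160)]))
plan([.522,-.2156,.010],93.4);print(robot.sense()['wrist_force'])"
```

```text
shift [ 0.035 -0.001  0.005] turn z 0.039 xang now 98.11
[-0.70116329  0.69306403 -0.19840102]
```

View pics/v2.png

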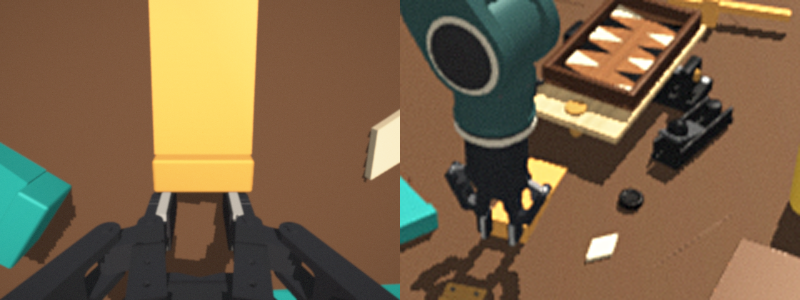

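Wrist half: the fingertips are at the heel face (edge at row 190), centred (200 vs 203). I'll push now, straightening toward the foot.

Request:
step_arm:
  moves:
    - [[0.02,0,0],[0,0,0.002]]
    - [[0.04,0.002,0],[0,0,0.006]]
    - [[0.06,0.003,0],[0,0,0.01]]
    - [[0.08,0.005,0],[0,0,0.014]]
    - [[0.1,0.007,0],[0,0,0.018]]
    - [[0.12,0.008,0],[0,0,0.022]]
    - [[0.14,0.01,0],[0,0,0.026]]
    - [[0.16,0.012,0],[0,0,0.03]]
    - [[0.18,0.014,0],[0,0,0.034]]
    - [[0.2,0.016,0],[0,0,0.038]]
    - [[0.22,0.018,0],[0,0,0.04]]
    - [[0.24,0.02,0],[0,0,0.04]]
    - [[0.24,0.02,0],[0,0,0.04]]

```text
t: 4.48
tcp_pos: [0.5201, -0.1627, 0.0113]
eef_rot: [0.686, 0.728, 0.0, -0.0]
wrist_force: [0.5, 0.6, -0.5]
gripper_width: 0.03
```

```bash
python3 -c "
from h import *
c=snap('side','s3');a=snap('wrist','w3');b=snap('top','t3')
k=lambda s,x,y:cv2.resize(s['pixels'][y:y+150,x:x+200,::-1],(400,300),interpolation=cv2.INTER_CUBIC)
cv2.imwrite('pics/v3.png',np.hstack([cv2.resize(a['pixels'][:,:,::-1],(400,300)),k(c,180,160)]))
p=a['pixels'];h=cv2.cvtColor(p,cv2.COLOR_RGB2HSV)
m=((h[...,0]>15)&(h[...,0]<34)&(h[...,1]>120)&(h[...,2]>90)&(a['range_z']>0));W=world(a)
m[:, :150]=0; m[:,420:]=0
P=W[m&(W[...,2]>-.005)&(W[...,2]<.028)&(W[...,1]<-.02)]
for lo in np.arange(-.16,-.02,.02):
  q=P[(P[:,1]>lo)&(P[:,1]<lo+.02)]
  if len(q)>20: x0,x1=np.percentile(q[:,0],[1,99]);print(round(lo+.01,3),(x0+x1)/2,x1-x0,q[:,2].mean())
s=robot.sense();print(s['wrist_force'],s['tcp_pos']);plan([.508,.015-.092,.010],92)"
```

```text
-0.13 0.5197595262347418 0.05512853382916538 0.020831879083395746
-0.11 0.5189980357933928 0.05508417934557541 0.018064414410771435
-0.09 0.5177758100030532 0.05518769968280851 0.015475778770947218
-0.07 0.5166642556832213 0.05528665737904481 0.012912198539242463
-0.05 0.5158246026741421 0.0554569183041837 0.010943950595428126
[ 0.57993327 -0.26054008 -0.14221937] [ 0.52007255 -0.16415428  0.01126477]
shift [ 0.351 -0.028  0.005] turn z 0.011 xang now 93.32
```

View pics/v3.png

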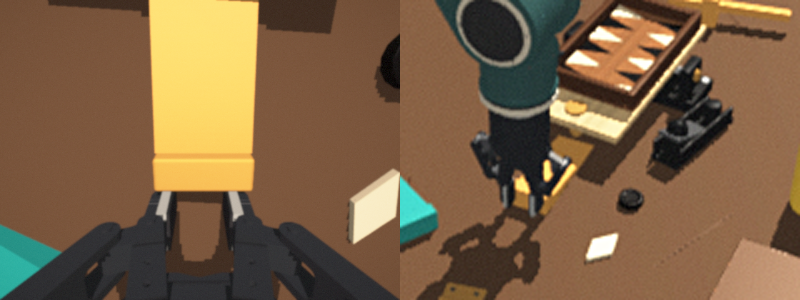

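Wedge axis is at 92.9° and passes about 4 mm from the foot, which is well inside the width. I'll keep pushing, slowly.

Request:
step_arm:
  moves:
    - [[0.02,0,0],[0,0,0]]
    - [[0.04,-0.001,0],[0,0,0]]
    - [[0.06,-0.002,0],[0,0,0]]
    - [[0.08,-0.003,0],[0,0,0]]
    - [[0.1,-0.004,0],[0,0,0]]
    - [[0.115,-0.005,0],[0,0,0]]
    - [[0.13,-0.006,0],[0,0,0]]
    - [[0.145,-0.007,0],[0,0,0]]
    - [[0.16,-0.008,0],[0,0,0]]
    - [[0.175,-0.009,0],[0,0,0]]
    - [[0.19,-0.01,0],[0,0,0]]
    - [[0.205,-0.01,0],[0,0,0]]
    - [[0.22,-0.01,0],[0,0,0]]
    - [[0.235,-0.01,0],[0,0,0]]
    - [[0.25,-0.01,0],[0,0,0]]
    - [[0.265,-0.01,0],[0,0,0]]
    - [[0.28,-0.01,0],[0,0,0]]

```text
t: 6.05
tcp_pos: [0.5134, -0.0949, 0.0113]
eef_rot: [0.687, 0.727, -0.0, 0.0]
wrist_force: [0.4, -7.1, -0.9]
gripper_width: 0.0299
```

```bash
python3 -c "
from h import *
c=snap('side','s4');a=snap('wrist','w4');b=snap('top','t4')
k=lambda s,x,y:cv2.resize(s['pixels'][y:y+150,x:x+200,::-1],(400,300),interpolation=cv2.INTER_CUBIC)
cv2.imwrite('pics/v4.png',np.hstack([cv2.resize(a['pixels'][:,:,::-1],(400,300)),k(c,180,160)]))
p=a['pixels'];h=cv2.cvtColor(p,cv2.COLOR_RGB2HSV)
m=((h[...,0]>15)&(h[...,0]<34)&(h[...,1]>120)&(h[...,2]>90)&(a['range_z']>0));W=world(a)
m[:, :150]=0; m[:,420:]=0
P=W[m&(W[...,2]>-.005)&(W[...,2]<.028)&(W[...,1]<.02)]
for lo in np.arange(-.1,-.0,.02):
  q=P[(P[:,1]>lo)&(P[:,1]<lo+.02)]
  if len(q)>20: x0,x1=np.percentile(q[:,0],[1,99]);print(round(lo+.01,3),(x0+x1)/2,x1-x0,q[:,2].mean())
s=robot.sense();print(s['wrist_force'],s['tcp_pos']);plan([.508,.015-.092,.010],92)"
```

```text
-0.09 0.4996898559078655 0.036351232528334665 0.004038592381751454
-0.07 0.5114978138827655 0.05805560511019536 0.022531513158249097
-0.05 0.5131197806432805 0.055301931868654064 0.019142350749284314
-0.03 0.5119017880919695 0.054911497588615577 0.016608262536121784
-0.01 0.5109894540027735 0.05479025966446571 0.014921815219511051
[-0.39719226 -0.4255163   0.00716035] [ 0.51345626 -0.0938716   0.01128114]
shift [ 0.069 -0.018  0.005] turn z 0.011 xang now 93.35
```

View pics/v4.png

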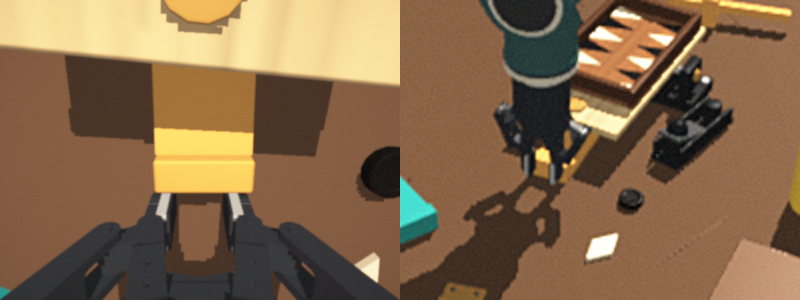

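Wrist half: the wedge is under the rest and the disc (203,5) is centred on it. The remaining push is about 17 mm, so I'll go gently.

Request:
step_arm:
  moves:
    - [[0.006,0,0],[0,0,0]]
    - [[0.012,0,0],[0,0,0]]
    - [[0.018,0,0],[0,0,0]]
    - [[0.024,0,0],[0,0,0]]
    - [[0.03,0,0],[0,0,0]]
    - [[0.036,0,0],[0,0,0]]
    - [[0.041,0,0],[0,0,0]]
    - [[0.046,0,0],[0,0,0]]
    - [[0.05,0,0],[0,0,0]]

```text
t: 6.95
tcp_pos: [0.5128, -0.0827, 0.0113]
eef_rot: [0.687, 0.727, -0.0, 0.0]
wrist_force: [0.4, -6.6, -0.4]
gripper_width: 0.0298
```

Request:
step_arm:
  moves:
    - [[0.004,0,0],[0,0,0]]
    - [[0.008,0,0],[0,0,0]]
    - [[0.012,0,0],[0,0,0]]

```text
t: 7.2
tcp_pos: [0.5126, -0.0798, 0.0113]
eef_rot: [0.687, 0.727, -0.0, 0.0]
wrist_force: [0.6, -7.3, -0.1]
gripper_width: 0.0295
```

```bash
cat >> h.py <<'E'
def tilt(s,y0=.0,y1=.03):
    W=world(s)
    h=cv2.cvtColor(s['pixels'],cv2.COLOR_RGB2HSV)
    q=W[(s['range_z']>0)&(W[...,2]>.04)&(W[...,2]<.075)&(W[...,0]>.43)&(W[...,0]<.58)&(W[...,1]>-.02)&(W[...,1]<.06)]
    n=len(q); 
    if n<50: return n
    c,*_=np.linalg.lstsq(np.c_[q-[.508,.015,0]][:,:2].copy() if 0 else np.c_[q[:,0]-.508,q[:,1]-.015,np.ones(n)],q[:,2],rcond=None); return n,c.round(4)
E
python3 -c "
from h import *
a=snap('wrist','w5');b=snap('top','t5');c=snap('side','s5')
t0=pickle.load(open('pics/top0.pkl','rb'));s0=pickle.load(open('pics/side0.pkl','rb'))
print('top',tilt(t0),tilt(b),'side',tilt(s0),tilt(c),'wrist',tilt(pickle.load(open('pics/w4.pkl','rb'))),tilt(a))
s=robot.sense();print(s['wrist_force'],s['tcp_pos'])"
```

```text
top (1352, array([0.0077, 0.0918, 0.0543])) (1327, array([0.0023, 0.0282, 0.0617])) side (1058, array([0.0051, 0.1975, 0.0558])) (438, array([-0.0195,  0.1004,  0.0633])) wrist (53131, array([0.0003, 0.0568, 0.0612])) (82847, array([-0.0006,  0.0426,  0.063 ]))
[-0.34304128 -5.54669827 -0.49097613] [ 0.51264741 -0.07936127  0.01130869]
```

Request:
step_arm:
  moves:
    - [[0.004,0,0],[0,0,0]]
    - [[0.008,0,0],[0,0,0]]
    - [[0.008,0,0],[0,0,0]]

```text
t: 7.6
tcp_pos: [0.5125, -0.0773, 0.0113]
eef_rot: [0.687, 0.727, -0.0, 0.0]
wrist_force: [1.7, -4.4, 0.2]
gripper_width: 0.0298
```

Request:
step_arm:
  moves:
    - [[0.004,0,0],[0,0,0]]
    - [[0.008,0,0],[0,0,0]]
    - [[0.008,0,0],[0,0,0]]

```text
t: 7.85
tcp_pos: [0.5124, -0.0753, 0.0113]
eef_rot: [0.687, 0.727, -0.0, 0.0]
wrist_force: [0.4, -4.5, -0.6]
gripper_width: 0.0296
```

Request:
step_arm:
  moves:
    - [[0.004,0,0],[0,0,0]]
    - [[0.008,0,0],[0,0,0]]
    - [[0.008,0,0],[0,0,0]]

```text
t: 8.1
tcp_pos: [0.5123, -0.0741, 0.0113]
eef_rot: [0.687, 0.727, -0.0, 0.0]
wrist_force: [0.4, -9.1, -0.5]
gripper_width: 0.0302
```

Request:
step_arm:
  moves:
    - [[0.004,0,0],[0,0,0]]
    - [[0.004,0,0],[0,0,0]]

```text
t: 8.27
tcp_pos: [0.5122, -0.0737, 0.0113]
eef_rot: [0.687, 0.727, -0.001, 0.001]
wrist_force: [0.6, -13.9, -0.6]
gripper_width: 0.0297
```

Request:
step_arm:
  moves:
    - [[0.004,0,0],[0,0,0]]
    - [[0.004,0,0],[0,0,0]]

```text
t: 8.43
tcp_pos: [0.5121, -0.0732, 0.0113]
eef_rot: [0.687, 0.727, -0.001, 0.001]
wrist_force: [1.0, -15.6, -0.2]
gripper_width: 0.0303
```

The push has risen steeply to about 15 N (it was 4.5 N), so the rest is at its stop. I'll draw back, rise, shut the fingers and look.

Request:
step_arm:
  moves:
    - [[-0.02,0,0],[0,0,0]]
    - [[-0.06,0,0],[0,0,0]]
    - [[-0.12,0,0],[0,0,0]]
    - [[-0.18,0,0],[0,0,0]]
    - [[-0.2,0,-0.1],[0,0,0]]
    - [[-0.2,0,-0.25],[0,0,0]]
    - [[-0.2,0,-0.4],[0,0,0]]
    - [[-0.2,0,-0.5],[0,0,0]]
    - [[-0.2,0,-0.5],[0,0,0]]

```text
t: 9.18
tcp_pos: [0.5174, -0.1215, 0.1413]
eef_rot: [0.686, 0.727, 0.002, 0.003]
wrist_force: [0.1, -0.3, -0.7]
gripper_width: 0.0304
```

Request:
step_arm:
  moves:
    - [[0,0,0],[0,0,0]]
    - [[0,0,0],[0,0,0]]
    - [[0,0,0],[0,0,0]]
    - [[0,0,0],[0,0,0]]
    - [[0,0,0],[0,0,0]]
    - [[0,0,0],[0,0,0]]
  claw: -1

```text
t: 9.68
tcp_pos: [0.5148, -0.1206, 0.1357]
eef_rot: [0.686, 0.727, -0.0, -0.001]
wrist_force: [0.3, 0.1, -0.9]
gripper_width: 0.0
```

```bash
cat >> h.py <<'E'
def disc(s):
    h=cv2.cvtColor(s['pixels'],cv2.COLOR_RGB2HSV); W=world(s)
    m=((h[...,1]>165)&(h[...,0]>12)&(h[...,0]<30)&(s['range_z']>0)&(W[...,2]>.05)&(W[...,2]<.08)&(abs(W[...,0]-.508)<.03)&(abs(W[...,1]-.015)<.03)).astype(np.uint8)
    n,l,st,c=cv2.connectedComponentsWithStats(m); i=1+st[1:,4].argmax(); q=W[l==i]
    (x,y),r=cv2.minEnclosingCircle((q[:,:2]*1000).astype(np.float32)); return st[i],'mean',q.mean(0).round(4),'circ',x,y,r
def plyfit(s,x0=.44,x1=.57,y0=-.008,y1=.03):
    W=world(s); q=W[(s['range_z']>0)&(W[...,2]>.045)&(W[...,2]<.072)&(W[...,0]>x0)&(W[...,0]<x1)&(abs(W[...,0]-.508)>.025)&(W[...,1]>y0)&(W[...,1]<y1)]
    c=np.linalg.lstsq(np.c_[q[:,0]-.508,q[:,1]-.015,np.ones(len(q))],q[:,2],rcond=None)[0]; return len(q),c.round(4)
E
python3 -c "
from h import *
a=snap('wrist','w6');b=snap('top','t6');c=snap('side','s6')
t0=pickle.load(open('pics/top0.pkl','rb'));s0=pickle.load(open('pics/side0.pkl','rb'))
print('fit top',plyfit(t0),plyfit(b),'wrist',plyfit(a))
for s in (a,b,t0):
  print(disc(s))
k=lambda s,x,y:cv2.resize(s['pixels'][y:y+150,x:x+200,::-1],(400,300),interpolation=cv2.INTER_CUBIC)
cv2.imwrite('pics/v6.png',np.hstack([cv2.resize(a['pixels'][:,:,::-1],(400,300)),k(c,180,160)]))
s=robot.sense();print(s['wrist_force'],s['tcp_pos'],s['gripper_width']);plan([.508,.015,.10],90)"
```

```text
fit top (446, array([0.0002, 0.0541, 0.0537])) (438, array([ 0.0023, -0.0009,  0.0618])) wrist (4445, array([ 0.0011, -0.0017,  0.0627]))
(array([283,  10,   3,   1,   3], dtype=int32), 'mean', array([0.5103, 0.0021, 0.0661]), 'circ', 510.260986328125, 2.0426602363586426, 0.5483214855194092)
(array([263, 223,  12,  11,  98], dtype=int32), 'mean', array([0.5067, 0.0157, 0.0659]), 'circ', 507.4966735839844, 15.930519104003906, 15.020605087280273)
(array([264, 223,  12,  12, 104], dtype=int32), 'mean', array([0.5071, 0.0147, 0.0577]), 'circ', 506.9745788574219, 14.308445930480957, 15.630376815795898)
[0.18978656 0.15802461 0.66218866] [ 0.51498476 -0.12069472  0.13605633] -0.00011094598733099222
shift [0.543 0.004 0.144] turn z 0.028 xang now 93.32
```

View pics/v6.png

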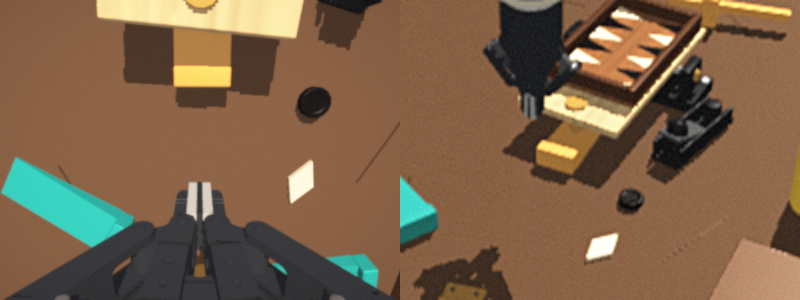

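The rest is level: the plywood slope is -0.001 rad (0.054 before), the ply top is at 62 mm and the disc at 66 mm. The view shows the wedge under the foot, heel at (202,75), bystanders untouched. Next I move over the disc.

Request:
step_arm:
  moves:
    - [[0.15,0,0],[0,0,0]]
    - [[0.3,0,0.02],[0,0,0.028]]
    - [[0.45,0,0.05],[0,0,0.028]]
    - [[0.545,0.002,0.1],[0,0,0.028]]
    - [[0.545,0.002,0.16],[0,0,0.028]]
    - [[0.545,0.002,0.2],[0,0,0.028]]
    - [[0.545,0.002,0.2],[0,0,0.028]]
    - [[0.545,0.002,0.2],[0,0,0.028]]

```text
t: 10.5
tcp_pos: [0.5075, 0.0144, 0.0861]
eef_rot: [0.708, 0.706, -0.0, -0.0]
wrist_force: [0.8, -0.3, -0.3]
gripper_width: 0.0003
```

```bash
python3 -c "
from h import *
plan([.5073,.0155,.067])"
```

```text
shift [ 0.004 -0.001  0.076] turn z None xang now 89.89
```

Request:
step_arm:
  moves:
    - [[0.004,0,0.03],[0,0,0]]
    - [[0.004,0,0.055],[0,0,0]]
    - [[0.004,0,0.068],[0,0,0]]
    - [[0.004,0,0.076],[0,0,0]]
    - [[0.004,0,0.08],[0,0,0]]
    - [[0.004,0,0.08],[0,0,0]]

```text
t: 11.0
tcp_pos: [0.5077, 0.0162, 0.0663]
eef_rot: [0.707, 0.707, -0.0, -0.0]
wrist_force: [0.3, -0.2, -0.6]
gripper_width: 0.0004
```

Request:
step_arm:
  moves:
    - [[0,0,0.004],[0,0,0]]
    - [[0,0,0.004],[0,0,0]]
    - [[0,0,0.004],[0,0,0]]

```text
t: 11.25
tcp_pos: [0.5079, 0.0162, 0.066]
eef_rot: [0.707, 0.707, 0.0, 0.0]
wrist_force: [-5.1, -1.5, 15.4]
gripper_width: 0.0001
```

Request:
step_arm:
  moves:
    - [[0,0,0.003],[0,0,0]]
    - [[0,0,0.003],[0,0,0]]
    - [[0,0,0.003],[0,0,0]]
    - [[0,0,0.003],[0,0,0]]
    - [[0,0,0.003],[0,0,0]]
    - [[0,0,0.003],[0,0,0]]

```text
t: 11.75
tcp_pos: [0.5079, 0.0162, 0.0657]
eef_rot: [0.707, 0.707, -0.0, 0.0]
wrist_force: [-10.3, -1.0, 28.1]
gripper_width: -0.0
```

28 N on the disc, and the height is holding at 66 mm. I'll hold briefly, release and move clear.

Request:
step_arm:
  moves:
    - [[0,0,0],[0,0,0]]
    - [[0,0,0],[0,0,0]]
    - [[0,0,0],[0,0,0]]
    - [[0,0,0],[0,0,0]]
    - [[0,0,-0.01],[0,0,0]]
    - [[0,0,-0.04],[0,0,0]]
    - [[0,0,-0.1],[0,0,0]]
    - [[0,0,-0.2],[0,0,0]]
    - [[0,0,-0.32],[0,0,0]]
    - [[-0.15,0,-0.4],[0,0,0]]
    - [[-0.3,0,-0.5],[0,0,0]]
    - [[-0.45,0,-0.5],[0,0,0]]
    - [[-0.6,0,-0.5],[0,0,0]]
    - [[-0.6,0,-0.5],[0,0,0]]
    - [[-0.6,0,-0.5],[0,0,0]]

```text
t: 13.0
tcp_pos: [0.5073, -0.1359, 0.1899]
eef_rot: [0.709, 0.705, 0.0, 0.0]
wrist_force: [-0.1, 0.1, -0.6]
gripper_width: 0.0002
```

```bash
python3 -c "
from h import *
a=snap('wrist','w7');b=snap('top','t7');c=snap('side','s7')
print('fit top',plyfit(b),'wrist',plyfit(a),disc(b))
k=lambda s,x,y:cv2.resize(s['pixels'][y:y+150,x:x+200,::-1],(400,300),interpolation=cv2.INTER_CUBIC)
cv2.imwrite('pics/v7.png',np.hstack([k(b,220,130),k(c,180,160)]))
s=robot.sense();print(s['t'],s['wrist_force'],s['tcp_pos'])"
```

```text
fit top (437, array([-0.0019,  0.0022,  0.0618])) wrist (2254, array([ 0.0003, -0.0065,  0.0626])) (array([264, 223,  11,  11,  98], dtype=int32), 'mean', array([0.5066, 0.0155, 0.0656]), 'circ', 507.15374755859375, 15.636133193969727, 14.957082748413086)
13.15 [-0.19976189 -0.66388792 -0.62094372] [ 0.50767825 -0.13266742  0.18970906]
```

View pics/v7.png

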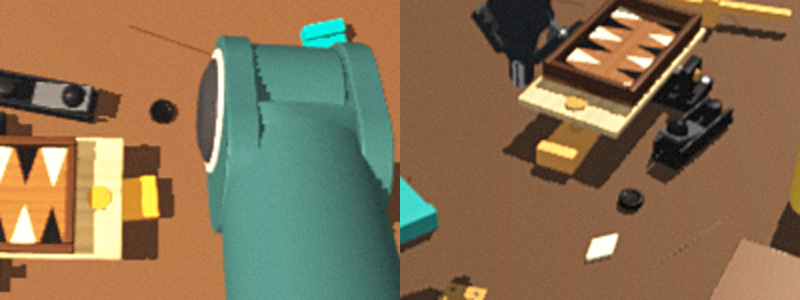

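The rest is still level after the press, and the wedge sits under the foot with its heel at (150,195) in the top half. The arm is clear and the bystanders in view look unmoved, so I'm handing in.

```bash
python3 -c "
from station import robot
print(robot.sign_off())"
```

```text
the job is handed in; nothing more can be done
None
```

The rest is level on the boxwood wedge, and it stayed level when I pressed on the brass disc. I handed the job in at about 13 s of the 48 s allowed; the hand-in gave no verdict.

- **Wedge:** I pushed it thin end first under the foot with two fingertips, straightening it on the way and never lifting it. The push rose from about 4.5 N to 15.6 N at the stop.
- **Press:** After drawing back I pressed on the disc with the shut fingers, up to 28 N. Its height held at 66 mm throughout.
- **Level before and after the press:** The top camera put the plywood top at 61.8 mm and the disc at about 66 mm both times. The slope read -0.001 rad before and 0.002 rad after. The sagging rest had read 0.054 rad.

**Disagreements:**
- After the press, the wrist camera gave a slope of -0.0065 rad, though its height agreed (62.6 mm).
- The wedge's heel came out about 78 mm from the foot instead of the stated 82 mm. That figure comes from the arm position and an assumed finger depth, so some of the gap may be measuring error.

The arm ended clear with no contact force. The bystanders looked unmoved in the pictures, but I did not re-measure them, and the last view did not show all of them.

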